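Make up two boxes of chocolates

ROBOT

A 6-joint arm with a two-finger parallel gripper is mounted at the origin on the work surface. World frame = base frame: x ahead of the robot, y to its left, z up, the work surface at z = 0. Lengths are in mm, angles in rad, forces in N, time in s.
With the tool pointing down it reaches from about 275 to 750 mm from the base axis. Payload 10.2 kg.
Tool frame: the origin (TCP) lies midway between the tips of the shut fingers; the grasp point (between the pads) lies 19 mm behind it; z points along the fingers, y is the line along which they close (so a half turn about z gives the same grasp; the last joint's range is limited). The gripper opens to 85 mm and grips with 20 to 120 N. Pads are 22 mm wide; open, the fingers measure 114 mm over their backs; the gripper's body (76 mm by 85 mm) begins 54 mm behind the grasp point. The pads swing forward as they close: fully open they stand 13 mm farther back than shut.
Start: joints at [-1.554, 0.313, 1.498, -0, 1.331, -0.223], TCP at [124.678, -509.987, 231.294] pointing down, gripper open.
Joint ranges: [-2.94, 2.94], [-0.97, 2.17], [0.19, 2.56], [-1.23, 4.37], [0.02, 3.11], [-2.88, 2.88]. Speed limits (rad/s): [2.39, 2.39, 3.01, 3.14, 3.14, 3.14].

INTERFACE

Orientations are given as a unit quaternion [w, x, y, z].
In Python, from rig import ctrl gives the robot as it stands.
- The arm moves only by the tool send_rows, never from a script. Its argument "targets" is a list of rows, each a list of 7 numbers: the closure, from -1 (fully open) to 1 (shut), so that 0 is half open, then the shift along the tool's x, y, z in m, then the turn, a rotation vector about the tool's x, y, z in rad. In form: [[claw, dx, dy, dz, ax, ay, az], ...]. A call has exactly 10 rows; each row shifts and turns the commanded pose from where the row before left it, along the tool's axes as they then stand; what a row does not reach is not made up. A row lasts 1/8 s, in which the tool goes at most 62.5 mm and 10.7 degrees, less where a joint would pass 70% of its speed; a pose out of reach is approached as far as the arm can. A call with a gripper value outside its range is refused whole. The fingers move at their own pace and stop on an object; "squeeze" is the grip in N (left out, the last holds). Time passes only in rows, so rows that do not move let the fingers close, or fill a call up. It gives the time, the measured TCP pose, the force, the opening and the grip force at its end, in the units of the state.
- ctrl.sense(): the state, without advancing time (a new reading comes with each control period).
- ctrl.capture(name): name is "scene" or "top" or "wrist"; returns a dict with "img" (480x640x3 uint8, red, green, blue), "camera_matrix" (3x3 intrinsics, pixels), "R" (3x3) and "t" (3): a world point X has camera coordinates R X + t. Camera axes: x right, y down, z forward; pixel columns grow to the right and rows downward; lengths in mm; the calibration is good to about 2 mm. A picture is of the moment at which its call begins. There is no depth.
- ctrl.finish_job(): hands the job in; it is judged then, once.
Trained networks look in a picture, given as the dict that the camera call returned (one of the last four; its "shot" number tells which), for a name from the list of things; names that differ only in an ending like _2 or _b are one class to them, and where a whole thing is asked for, a point or a joint stands for the part that bears it (a point fixed in the world has none). Each returns a list of dicts, best first, with "score" (0 to 1); they miss things now and then, are a little off and sometimes report something else, mostly with a low value. They report only what shows in the picture. A call takes as long as a camera call. They do not tell look-alikes from the thing itself.
- ctrl.boxes_of(query, picture): "extent" ([left, top, width, height] in pixels, round what is visible of it).
- ctrl.landmark_of(query, picture): "point" ([column, row] in pixels: a listed point, or the origin of a listed thing).
The state is a dict: "time_s": time; "joints": joint angles; "dq": joint speeds; "tau": joint torques, N m; "eef_pos": TCP position; "ee_rot": TCP orientation; "force": force on the tool from outside, world axes, zero at the start; "wrist_torque": the same for the moment, N m; "grip_width": opening from 0.0 (shut) to 1.0 (fully open); "grip_force": force on a finger pad.
Only numpy, scipy, OpenCV 4.12 (cv2) and the standard library are available. Lean on these libraries where they do the work, as an engineer would, in place of code of your own. Each camera call takes 0.05 s, during which the arm holds its last target. There are 200 camera calls.

TASK

Make up the two gift boxes from the stock on the grey mat. The brown cardboard box gets the gold truffle upright on the round pad in its middle, with the dark bar and the ivory bar either side of it, in either order, each lying flat and straight on an oblong pad; the blue box gets the milk chocolate bar flat and straight on its oblong pad and the red truffle upright on its round pad. Centre each piece on its pad and let go of it, leave the green truffle where it is, and do not disturb the palette knife or the phone.

Things in the scene. Friction and masses are not known exactly. Their poses are not given: they have to be found in the camera images.
- dark_bar: Very dark brown, nearly black chocolate bar, flat, 32 (its x) x 80 (its y, the long way) x 18 mm high, about 60 g, scored into 2 x 4 segments on top. Starts lying on the grey stock mat, whose top is 3 mm above the counter. Origin: centre of its underside; z up. The two ends are alike.
- ivory_bar: Ivory (white, creamy yellow) chocolate bar, flat, 32 (its x) x 80 (its y, the long way) x 18 mm high, about 60 g, scored into 2 x 4 segments on top. Starts lying on the grey stock mat, whose top is 3 mm above the counter. Origin: centre of its underside; z up. The two ends are alike.
- milk_bar: Milk (mid-brown) chocolate bar, flat, 32 (its x) x 80 (its y, the long way) x 18 mm high, about 60 g, scored into 2 x 4 segments on top. Starts lying on the grey stock mat, whose top is 3 mm above the counter. Origin: centre of its underside; z up. The two ends are alike.
- gold_truffle: Large truffle in gold foil: upright drum 34 mm in diameter with straight sides up to 19 mm, domed crown, 30 mm high in all, about 30 g. Starts upright on the grey stock mat (top 3 mm above the counter). Origin: centre of its flat underside; z up.
- red_truffle: Large truffle in red foil: upright drum 34 mm in diameter with straight sides up to 19 mm, domed crown, 30 mm high in all, about 30 g. Starts upright on the grey stock mat (top 3 mm above the counter). Origin: centre of its flat underside; z up.
- green_truffle: Large truffle in green foil: upright drum 34 mm in diameter with straight sides up to 19 mm, domed crown, 30 mm high in all, about 30 g. Starts upright on the grey stock mat (top 3 mm above the counter). Origin: centre of its flat underside; z up. A spare: it stays in the stock.
- kraft_box: Open gift box of brown cardboard, outside 206 (its x) x 120 (its y) mm. Walls 4 mm thick, 25 mm high; floor 4 mm thick; fixed to the counter. Origin: centre of its underside, z up. White paper pads (flat markings) on the floor: a round one (46 mm) at the centre and two oblong (44 along x, 92 along y) centred at x = +58 and -58 mm, y = 0. Bars lie with their long way along the box's y.
- blue_box: Open gift box of blue card, outside 150 (its x) x 120 (its y) mm. Walls 4 mm thick, 25 mm high; floor 4 mm thick; fixed to the counter. Origin: centre of its underside, z up. White paper pads (flat markings) on the floor: one oblong (44 along x, 92 along y) centred at x = -30 mm and one round (46 mm) at x = +30 mm, both at y = 0. The bar lies with its long way along the box's y.
- palette_knife: Loose palette knife lying along its y beyond the mat: orange handle 105 x 20 x 14 mm towards -y, thin steel blade 115 x 22 x 2 mm towards +y. Origin: on the counter where handle and blade meet. Not to be disturbed.
- phone: Loose phone lying face up beyond the mat, 70 (x) x 142 (y) x 8 mm, white with a black screen. Origin: centre of its underside. Not to be disturbed.
Things that resemble listed ones, but are neither listed nor needed, are in the scene too. There is more than one size of the dark_bar; the job needs the largest.

How it is judged:
By the outcome, as a careful person would: the job done as asked, in the order asked, and still so for the second after the job is handed in, with the robot touching nothing.
It also fails if it takes over 112 s, if anything falls off the work surface, if the arm or the gripper's body presses on something with over 40 N, if the wrist force passes 120 N, or if a joint passes its speed limit or range.

## Working session

There is one attempt and no reset: what is moved stays moved. The work goes in short steps, Python scripts to look and compute and a tool call to move; the robot and the scene stay as the last step left them, time stands still between calls to the robot, and variables do not carry over. Pictures are saved under pics/ and viewed, at most 14 in all, crops included, and the job is handed in when it is done.

Besides the shell and the picture viewer there is one more tool, called as name([rows], argument=value, ...), one row to a line, values as JSON. send_rows: Moves the arm, as the interface text tells. Its arguments: {"type":"object","properties":{"targets":{"type":"array"},"squeeze":{"type":"number"}},"required":["targets"]}

```bash
ls; mkdir -p pics; python3 - <<'E'
from rig import ctrl
import cv2,pickle
s=ctrl.sense();print({k:s[k] for k in('time_s','eef_pos','ee_rot','grip_width','force')})
for n in('top','scene'):
    c=ctrl.capture(n);cv2.imwrite(f'pics/{n}0.png',c['img'][:,:,::-1]);pickle.dump(c,open(f'{n}0.pkl','wb'))
    print(n,c['camera_matrix'],c['R'],c['t'])
    if n=='top':
        for q in('dark_bar','ivory_bar','milk_bar','gold_truffle','red_truffle','green_truffle','kraft_box','blue_box'):
            print(q,[(round(d['score'],2),[round(float(v)) for v in d['point']]) for d in ctrl.landmark_of(q,c)])
E
```

```text
pics
{'time_s': 0.0, 'eef_pos': array([ 124.66691356, -509.71411775,  230.73236301]), 'ee_rot': array([-6.63791448e-04,  9.92819848e-01,  1.19617321e-01,  6.75364383e-05]), 'grip_width': 1.002037981098578, 'force': array([-0.18289116,  0.27036386,  0.9260801 ])}
top [[620.10462123   0.         314.23506267]
 [  0.         620.10462123 238.95106232]
 [  0.           0.           1.        ]] [[ 0.10843805 -0.9940911   0.00490623]
 [-0.97013378 -0.10689939 -0.21774518]
 [ 0.21698302  0.01885216 -0.97599332]] [ -51.05304024  566.9847146  1125.48137073]
dark_bar [(0.6, [378, 235])]
ivory_bar [(0.76, [326, 228])]
milk_bar []
gold_truffle [(0.73, [269, 283])]
red_truffle [(0.36, [326, 229])]
green_truffle [(0.81, [276, 225]), (0.26, [410, 158])]
kraft_box [(0.82, [169, 259])]
blue_box [(0.76, [471, 307])]
scene [[542.91866906   0.         319.72982402]
 [  0.         542.91866906 242.89410999]
 [  0.           0.           1.        ]] [[-1.66459837e-01  9.86047897e-01 -8.16753379e-04]
 [ 6.71666578e-01  1.12780999e-01 -7.32218856e-01]
 [-7.21910749e-01 -1.22433617e-01 -6.81068924e-01]] [  99.88515122 -361.39836961 1330.66414188]
```

View pics/top0.png

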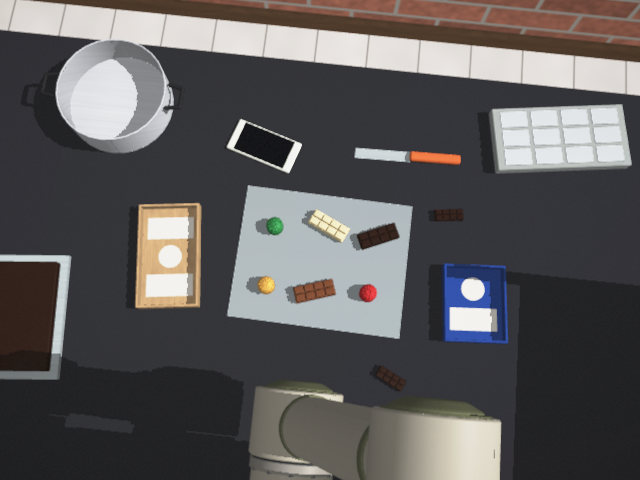

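View pics/scene0.png

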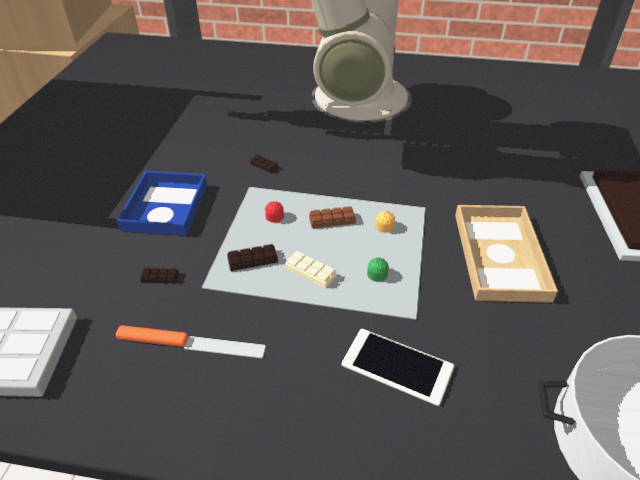

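The top view shows the stock on the mat: ivory (329,226), large dark bar (378,236), milk (315,291), gold (266,284), red (368,293) and green (275,226). The kraft box is at (169,256) and the blue box at (475,303). The two dark bars off the mat, at (448,215) and (390,378), are smaller look-alikes. The scene view agrees with this.

```bash
cat > h.py <<'E'
import cv2,numpy as np,pickle
def cen(c): return -c['R'].T@c['t']
def bp(c,px,z):
    px=np.atleast_2d(np.asarray(px,float)); K=c['camera_matrix']
    d=np.c_[px,np.ones(len(px))]@np.linalg.inv(K).T@c['R']; o=cen(c)
    return (o+d*((z-o[2])/d[:,2])[:,None])[:,:2]
def proj(c,X):
    p=c['camera_matrix']@(c['R']@np.asarray(X,float)+c['t']); return p[:2]/p[2]
def tri(c1,p1,c2,p2):
    P=[c['camera_matrix']@np.c_[c['R'],c['t']] for c in(c1,c2)]
    X=cv2.triangulatePoints(*P,np.array(p1,float),np.array(p2,float))[:,0]; return X[:3]/X[3]
# hsv ranges (h 0-180)
COL=dict(dark=((0,0,0),(25,255,75)),ivory=((14,20,150),(35,160,255)),milk=((3,90,60),(16,220,190)),
 gold=((12,150,150),(28,255,255)),red=((172,150,60),(8,255,255)),white=((0,0,215),(180,40,255)))
def mask(img,name):
    h=cv2.cvtColor(img,cv2.COLOR_RGB2HSV); lo,hi=COL[name]
    if lo[0]>hi[0]: return cv2.inRange(h,lo,(180,)+hi[1:])|cv2.inRange(h,(0,)+lo[1:],hi)
    return cv2.inRange(h,lo,hi)
def blob(c,name,near,r):
    """contour of the blob whose hull lies nearest the pixel, inside a window of half-width r"""
    m=mask(c['img'],name); w=np.zeros_like(m); cv2.rectangle(w,*[tuple(int(v+s*r) for v in near) for s in(-1,1)],255,-1)
    m=cv2.morphologyEx(m&w,cv2.MORPH_CLOSE,np.ones((5,5)))
    cs=[k for k in cv2.findContours(m,cv2.RETR_EXTERNAL,cv2.CHAIN_APPROX_NONE)[0] if cv2.contourArea(k)>40]
    return max(cs,key=cv2.contourArea)[:,0] if cs else None
def rect(c,k,z):
    """centre, (short,long), heading of long way in rad (-pi/2..pi/2] of contour laid on plane z"""
    p=bp(c,k,z).astype(np.float32); (x,y),(a,b),t=cv2.minAreaRect(p)
    t=np.radians(t)+(np.pi/2 if b>a else 0)
    return np.array([x,y]),sorted((a,b)),(t+np.pi/2)%np.pi-np.pi/2
def pose(s):
    w,x,y,z=s['ee_rot']; return s['eef_pos'],2*np.arctan2(y,x)
def togo(s,xyz,psi=None):
    """tool-axis shift in m and turn about tool z to reach xyz mm with tool x heading psi (mod pi)"""
    p,h=pose(s); d=(np.asarray(xyz)-p)/1000; c,n=np.cos(h),np.sin(h)
    sh=[c*d[0]+n*d[1], n*d[0]-c*d[1], -d[2]]
    t=0 if psi is None else (-(psi-h)+np.pi/2)%np.pi-np.pi/2
    return np.round(sh,4),round(float(t),3)
E
python3 - <<'E'
from h import *
T,S=[pickle.load(open(f'{n}0.pkl','rb')) for n in('top','scene')]
print(cen(T),cen(S))
for n,col,p,q,z,r in [('ivory','ivory',(329,226),(311,268),21,28),('dark','dark',(378,236),(252,258),21,28),('milk','milk',(315,291),(332,217),21,28),('gold','gold',(266,284),(385,221),15,15),('red','red',(368,293),(274,211),15,15),
 ('K+','white',(168,228),(510,279),4,28),('Ko','white',(169,256),(500,254),4,14),('K-','white',(169,286),(497,231),4,28),('Bo','white',(473,289),(160,216),4,16),('Bb','white',(473,320),(170,195),4,28)]:
    k=blob(T,col,p,r);l=blob(S,col,q,r)
    c,d,t=rect(T,k,z); 
    m=lambda k:cv2.minAreaRect(k)[0]
    print(n,c.round(1),np.round(d,1),round(t,3),'tri',tri(T,m(k),S,m(l)).round(1),'scene',*[np.round(v,2) for v in rect(S,l,z)])
E
```

```text
[ 311.37676987  -11.35881157 1222.17097002] [1219.98682019  105.18535011  641.73287602]
ivory [610.  -14.4] [33.5 80.6] 1.117 tri [612.8 -14.1   9.3] scene [623.42 -11.38] [43.34 85.49] 1.13
dark [ 598.8 -111.9] [32.1 78.9] -1.146 tri [ 601.7 -113.     8.6] scene [ 613.61 -109.03] [43.7  77.38] -1.15
milk [476.1   1.3] [31.  77.3] -1.236 tri [477.6   1.5   9.2] scene [491.2    3.14] [45.68 78.59] -1.24
gold [478.2  96.6] [27.8 32. ] 0.446 tri [478.6  99.   10.6] scene [481.78 101.75] [25.27 54.21] -0.2
red [ 483.5 -103.4] [29.4 31.6] 0.093 tri [ 483.8 -103.7   12.1] scene [ 486.65 -103.13] [29.16 54.55] 0.22
K+ [572.8 308.3] [44.4 81.3] -1.433 tri [569.9 305.3  17.5] scene [554.75 305.64] [82.66 86.25] 0.14
Ko [516.1 294.9] [43.9 45.1] 0.155 tri [517.3 296.9  -3.8] scene [527.18 294.73] [46.17 65.17] -0.05
K- [457.5 292.4] [43.9 82.5] -1.461 tri [460.3 298.4 -19.5] scene [484.69 296.66] [82.83 94.79] 0.16
Bo [ 514.7 -310.4] [41.8 45.6] -1.462 tri [ 513.3 -308.2   10.6] scene [ 505.74 -315.56] [52.   61.48] 0.18
Bb [ 456.3 -309.5] [44.4 80.7] -1.5 tri [ 459.2 -315.5  -20.2] scene [ 485.6  -306.84] [ 81.18 101.18] 0.07
```

send_rows([
  [-1, 0.035, -0.012, -0.005, 0, 0, 0],
  [-1, 0.035, -0.012, -0.005, 0, 0, 0],
  [-1, 0.035, -0.012, -0.005, 0, 0, 0],
  [-1, 0.035, -0.012, -0.005, 0, 0, 0],
  [-1, 0.035, -0.012, -0.005, 0, 0, 0],
  [-1, 0.035, -0.012, -0.005, 0, 0, 0],
  [-1, 0.035, -0.012, -0.005, 0, 0, 0],
  [-1, 0.035, -0.012, -0.005, 0, 0, 0],
  [-1, 0.035, -0.012, -0.005, 0, 0, 0],
  [-1, 0, 0, 0, 0, 0, 0],
], squeeze=30)

```text
time_s: 1.75
eef_pos: [406.4, -329.1, 276.5]
ee_rot: [0.0, 0.993, 0.121, 0.0]
force: [0.5, -0.6, -0.2]
grip_width: 0.997
grip_force: 0.0
```

```bash
python3 - <<'E'
from rig import ctrl
from h import *
c=ctrl.capture('wrist');pickle.dump(c,open('wB.pkl','wb'));cv2.imwrite('pics/wB.png',c['img'][:,:,::-1])
s=ctrl.sense();print(s['time_s'],s['joints'].round(3) if hasattr(s['joints'],'round') else s['joints'],pose(s),cen(c),c['R'],c['camera_matrix'][0])
for X in [(514,-310,4),(456,-310,4)]: print(proj(c,X))
E
```

```text
1.8 [-0.907  0.279  1.426 -0.     1.437  0.422] (array([ 405.45215517, -329.83352297,  276.25949833]), np.float64(0.2415719415438922)) [ 485.24393914 -310.03155893  418.66631845] [[ 2.40136881e-01 -9.70738974e-01 -3.51479743e-04]
 [-9.22222159e-01 -2.28248022e-01  3.12104358e-01]
 [-3.03052089e-01 -7.46236245e-02 -9.50047760e-01]] [336.45962207   0.         323.05934633]
[329.19095472 107.28703606]
[317.28973542 157.90819824]
```

View pics/wB.png

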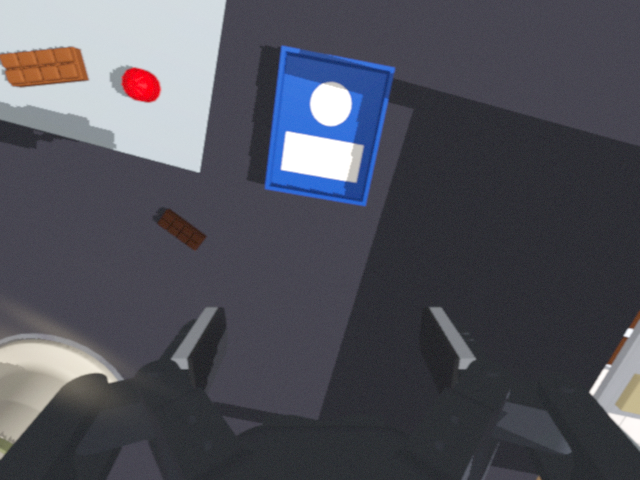

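The wrist view shows the blue box with its round pad at (331,103) and oblong pad at (321,157). The wall's shadow clips one end of the oblong pad, so I'll measure it with a mask that tolerates shade.

```bash
cat >> h.py <<'E'
COL['pad']=((0,0,70),(180,75,255)); COL['blue']=((105,120,40),(130,255,255)); COL['kraft']=((8,60,60),(25,255,255))
E
python3 - <<'E'
from h import *
T=pickle.load(open('top0.pkl','rb'));W=pickle.load(open('wB.pkl','rb'))
for c,bx,a,b in((T,(475,303),(473,289),(473,320)),(W,(331,125),(331,103),(321,157))):
    print('rim',*rect(c,blob(c,'blue',bx,90),25))
    print('o',*rect(c,blob(c,'pad',a,26),4),'bar',*rect(c,blob(c,'pad',b,48 if c is W else 30),4))
k=lambda c,p,r:np.array(cv2.minAreaRect(blob(c,'pad',p,r))[0])
print(tri(T,k(T,(473,320),30),W,k(W,(321,157),48)),tri(T,k(T,(473,289),17),W,k(W,(331,103),26)))
print('K rim',*rect(T,blob(T,'kraft',(169,256),60),25))
for p,r in(((168,228),28),((169,256),14),((169,286),28)):print(*rect(T,blob(T,'pad',p,r),4))
E
```

```text
rim [ 485.95812988 -309.99328613] [125.60902404785156, 152.0963592529297] 0.07191787461164112
o [ 516.68530273 -310.16845703] [45.84446716308594, 46.03877258300781] -1.4615451115343046 bar [ 456.53366089 -314.30957031] [45.55655288696289, 93.57975006103516] -1.497327776704286
rim [ 487.88397217 -312.54089355] [122.83594512939453, 151.4494171142578] 0.07251259177256952
o [ 517.84796143 -310.58291626] [45.458213806152344, 46.944580078125] -1.3283194377057899 bar [ 458.06332397 -314.6932373 ] [45.70020294189453, 93.61872100830078] -1.4995301443467546
[ 457.17311226 -315.01699854    0.53740738] [ 517.47629186 -310.8707664     0.88838642]
K rim [515.18139648 293.54116821] [126.77511596679688, 210.32626342773438] 0.13596585853074616
[572.93493652 303.85586548] [45.676753997802734, 93.98294067382812] -1.4608648569681142
[515.91607666 295.83428955] [44.76826095581055, 46.40269470214844] -1.4610991568873923
[458.37911987 288.40158081] [46.566158294677734, 93.07466125488281] -1.4357206548256447
```

send_rows([
  [-1, 0.025, -0.051, 0, 0, 0, 0],
  [-1, 0.025, -0.051, 0, 0, 0, 0],
  [-1, 0.025, -0.051, 0, 0, 0, 0],
  [-1, 0.025, -0.051, 0.02, 0, 0, 0],
  [-1, 0.025, -0.051, 0.03, 0, 0, 0],
  [-1, 0.022, -0.05, 0.03, 0, 0, 0],
  [-1, 0, 0, 0, 0, 0, -0.18],
  [-1, 0, 0, 0, 0, 0, -0.18],
  [-1, 0, 0, 0, 0, 0, -0.18],
  [-1, 0, 0, 0, 0, 0, -0.18],
])

```text
time_s: 3.05
eef_pos: [474.7, -1.5, 197.0]
ee_rot: [-0.0, 0.886, 0.464, -0.0]
force: [-0.0, 0.8, 0.6]
grip_width: 1.001
grip_force: 0.0
```

send_rows([
  [-1, 0, 0, 0, 0, 0, -0.18],
  [-1, 0, 0, 0, 0, 0, -0.18],
  [-1, 0, 0, 0, 0, 0, -0.18],
  [-1, 0, 0, 0, 0, 0, -0.18],
  [-1, 0, 0, 0, 0, 0, -0.18],
  [-1, 0, 0, 0, 0, 0, -0.045],
  [-1, 0, 0, 0, 0, 0, 0],
  [-1, 0, 0, 0, 0, 0, 0],
  [-1, 0, 0, 0, 0, 0, 0],
  [-1, 0, 0, 0, 0, 0, 0],
])

```text
time_s: 4.3
eef_pos: [475.0, -0.6, 197.1]
ee_rot: [0.0, 0.58, 0.815, -0.0]
force: [-0.2, -0.2, 0.3]
grip_width: 1.001
grip_force: 0.0
```

```bash
python3 - <<'E'
from rig import ctrl
from h import *
c=ctrl.capture('wrist');pickle.dump(c,open('wM.pkl','wb'));cv2.imwrite('pics/wM.png',c['img'][:,:,::-1])
s=ctrl.sense();print(s['time_s'],s['joints'],pose(s),cen(c))
for n,X in dict(milk=(476,1,12),gold=(478,97,10),red=(483.5,-103.5,10),ivory=(610,-14,12),dark=(599,-112,12)).items(): print(n,proj(c,X))
E
```

```text
4.35 [-2.48584826e-01  2.34411050e-01  1.69436365e+00 -2.59870964e-05
  1.21283862e+00 -5.82431940e-01] (array([475.02926147,  -0.59722385, 197.09234496]), np.float64(1.9046525461717028)) [449.53314642  75.04016997 339.19643908]
milk [323.64653929 215.88545885]
gold [359.9365906  119.75283886]
red [298.86797666 305.51483937]
ivory [439.43884371 269.73289695]
dark [393.4993908  342.42640077]
```

View pics/wM.png

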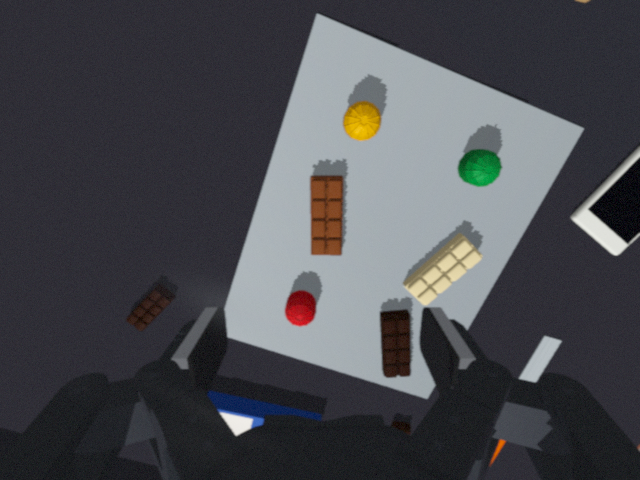

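The wrist view has all the stock in frame: milk (326,215), gold (362,121), red (300,308), ivory (442,270), large dark bar (396,343) and green (480,168).

```bash
python3 - <<'E'
from h import *
T=pickle.load(open('top0.pkl','rb'));W=pickle.load(open('wM.pkl','rb'))
for n,p,q,z in [('ivory',(329,226),(442,270),21),('dark',(378,236),(396,343),21),('milk',(315,291),(326,215),21),('gold',(266,284),(362,121),15),('red',(368,293),(300,308),15)]:
    k,l=blob(T,n,p,28),blob(W,n,q,60 if n!='dark' else 42)
    C=[cv2.minAreaRect(v)[0] for v in(k,l)]
    print(n,*[np.round(v,2) for v in rect(T,k,z)],'W',*[np.round(v,2) for v in rect(W,l,z)],'tri',tri(T,C[0],W,C[1]).round(1))
E
```

```text
ivory [609.98 -14.36] [33.51 80.57] 1.12 W [609.73 -12.54] [34.8  78.54] 1.14 tri [611.5 -14.1  16.2]
dark [ 598.77 -111.92] [32.06 78.85] -1.15 W [ 598.02 -108.2 ] [30.92 84.92] -1.14 tri [ 601.3 -112.7   11.1]
milk [476.11   1.34] [30.96 77.34] -1.24 W [477.85   3.34] [29.8  77.65] -1.24 tri [478.3   1.6   5.8]
gold [478.16  96.64] [27.8  32.04] 0.45 W [479.59  95.52] [29.96 31.84] 0.35 tri [480.   97.5   2.3]
red [ 483.51 -103.44] [29.41 31.61] 0.09 W [ 485.07 -103.63] [30.53 41.42] -1.25 tri [ 483.9 -103.5   14.2]
```

send_rows([
  [-1, 0.0016, 0.0027, 0.045, 0, 0, 0],
  [-1, 0, 0, 0.045, 0, 0, 0],
  [-1, 0, 0, 0.045, 0, 0, 0],
  [-0.4, 0, 0, 0.04, 0, 0, 0],
  [-0.2, 0, 0, 0.018, 0, 0, 0],
  [1, 0, 0, 0, 0, 0, 0],
  [1, 0, 0, 0, 0, 0, 0],
  [1, 0, 0, 0, 0, 0, 0],
  [1, 0, 0, 0, 0, 0, 0],
  [1, 0, 0, 0, 0, 0, 0],
], squeeze=30)

```text
time_s: 5.6
eef_pos: [477.2, 1.8, 4.4]
ee_rot: [0.0, 0.58, 0.815, 0.0]
force: [0.5, -0.4, -0.3]
grip_width: 0.37
grip_force: 33.4
```

send_rows([
  [1, 0, 0, -0.035, 0, 0, 0.13],
  [1, 0, 0, -0.035, 0, 0, 0.131],
  [1, -0.044, -0.006, -0.01, 0, 0, 0],
  [1, -0.045, -0.006, 0, 0, 0, 0],
  [1, -0.045, -0.006, 0, 0, 0, 0],
  [1, -0.045, -0.006, 0, 0, 0, 0],
  [1, -0.045, -0.006, 0, 0, 0, 0],
  [1, -0.045, -0.006, 0, 0, 0, 0],
  [1, -0.045, -0.0065, 0, 0, 0, 0],
  [1, 0, 0, 0, 0, 0, 0],
])

```text
time_s: 6.85
eef_pos: [457.0, -317.1, 84.0]
ee_rot: [0.0, 0.682, 0.731, -0.0]
force: [-0.0, 0.1, -0.9]
grip_width: 0.364
grip_force: 33.4
```

```bash
python3 - <<'E'
from rig import ctrl
from h import *
c=ctrl.capture('wrist');cv2.imwrite('pics/w2.png',c['img'][:,:,::-1])
s=ctrl.sense();print(s['time_s'],s['grip_width'],s['grip_force'],pose(s))
print(togo(s,(457.4,-314.5,6),1.643))
E
```

```text
6.9 0.36515715081783 33.43406617641449 (array([ 457.14245309, -315.22985438,   83.84278659]), np.float64(1.6418885125799567))
(array([0.0007, 0.0003, 0.0778]), -0.001)
```

View pics/w2.png

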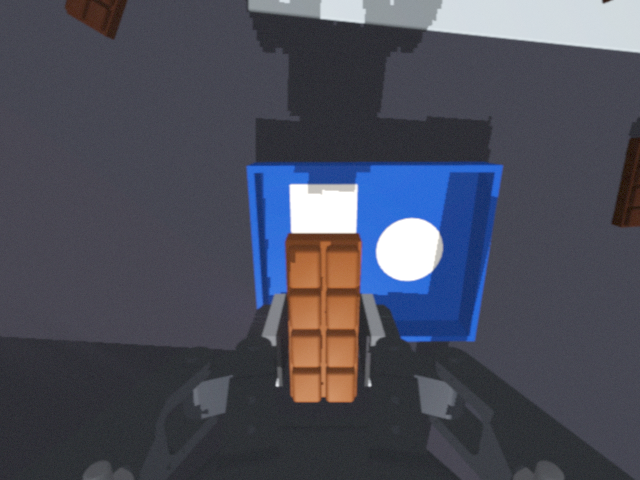

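The held milk bar is lined up with the oblong pad (column 323), and the round pad at (410,250) is clear. Lowering it now.

send_rows([
  [1, 0.0007, 0.0003, 0.03, 0, 0, 0],
  [1, 0, 0, 0.03, 0, 0, 0],
  [1, 0, 0, 0.014, 0, 0, 0],
  [1, 0, 0, 0.0043, 0, 0, 0],
  [1, 0, 0, 0, 0, 0, 0],
  [0, 0, 0, 0, 0, 0, 0],
  [0, 0, 0, 0, 0, 0, 0],
  [0, 0, 0, 0, 0, 0, 0],
  [0, 0, 0, -0.04, 0, 0, 0],
  [0, 0, 0, -0.05, 0, 0, 0],
])

```text
time_s: 8.15
eef_pos: [457.4, -313.4, 96.3]
ee_rot: [-0.001, 0.681, 0.732, 0.0]
force: [0.9, -0.4, -0.6]
grip_width: 0.5
grip_force: 0.0
```

send_rows([
  [-0.6, 0.052, 0.0105, 0, 0, 0, 0],
  [-0.6, 0.052, 0.0105, 0, 0, 0, 0],
  [-0.6, 0.052, 0.0105, 0, 0, 0, 0],
  [-0.6, 0.052, 0.0104, 0, 0, 0, 0],
  [-0.6, 0, 0, 0, 0, 0, 0.175],
  [-0.6, 0, 0, 0, 0, 0, 0.175],
  [-0.6, 0, 0, 0, 0, 0, 0.175],
  [-0.6, 0, 0, 0, 0, 0, 0.175],
  [-0.6, 0, 0, 0, 0, 0, 0.175],
  [-0.6, 0, 0, 0, 0, 0, 0.175],
])

```text
time_s: 9.4
eef_pos: [484.5, -103.2, 95.9]
ee_rot: [0.0, 0.957, 0.29, 0.0]
force: [-0.6, -0.1, 1.0]
grip_width: 0.799
grip_force: 0.0
```

send_rows([
  [-0.6, 0, 0, 0, 0, 0, 0.175],
  [-0.6, 0, 0, 0, 0, 0, 0.175],
  [-0.6, 0, 0, 0, 0, 0, 0.171],
  [-0.6, 0, 0, 0, 0, 0, 0],
  [-0.6, 0, 0, 0, 0, 0, 0],
  [-0.6, 0, 0, 0, 0, 0, 0],
  [-0.6, 0, 0, 0, 0, 0, 0],
  [-0.6, 0, 0, 0, 0, 0, 0],
  [-0.6, 0, 0, 0, 0, 0, 0],
  [-0.6, 0, 0, 0, 0, 0, 0],
])

```text
time_s: 10.65
eef_pos: [484.4, -103.2, 95.8]
ee_rot: [-0.0, 0.999, 0.036, -0.0]
force: [0.3, 0.2, 0.4]
grip_width: 0.798
grip_force: 0.0
```

```bash
python3 - <<'E'
from rig import ctrl
from h import *
T=ctrl.capture('top');c=ctrl.capture('wrist');cv2.imwrite('pics/w3.png',np.hstack([c['img'],T['img'][220:400,400:560].repeat(1,0)][:1])[:,:,::-1])
s=ctrl.sense();print(s['time_s'],pose(s))
k=blob(T,'milk',(473,320),30)
if k is not None: print('milk',*rect(T,k,22))
print('red px',proj(c,(484.2,-103.5,10)))
k=blob(c,'red',proj(c,(484.2,-103.5,10)),70)
if k is not None: print(*rect(c,k,15))
print(togo(s,(484.2,-103.5,4.5),0.072))
E
```

```text
10.75 (array([ 484.47255434, -103.22870412,   95.83358817]), np.float64(0.07285443631624597))
milk [ 456.50341797 -312.64682007] [30.102516174316406, 79.42460632324219] -1.498638293309579
red px [323.24400019 252.02383065]
[ 485.60443115 -104.27254486] [33.251224517822266, 37.356712341308594] 0.07280182771170907
(array([-0.0003,  0.0003,  0.0913]), 0.001)
```

send_rows([
  [-0.6, 0.0005, 0.0005, 0.04, 0, 0, 0],
  [-0.6, 0, 0, 0.04, 0, 0, 0],
  [-0.4, 0, 0, 0.011, 0, 0, 0],
  [1, 0, 0, 0, 0, 0, 0],
  [1, 0, 0, 0, 0, 0, 0],
  [1, 0, 0, 0, 0, 0, 0],
  [1, 0, 0, 0, 0, 0, 0],
  [1, 0, 0, 0, 0, 0, 0],
  [1, 0, 0, -0.03, 0, 0, 0],
  [1, 0, 0, -0.05, 0, 0, 0],
], squeeze=25)

```text
time_s: 12.0
eef_pos: [484.2, -103.4, 85.2]
ee_rot: [-0.001, 0.999, 0.036, -0.001]
force: [1.5, -0.5, 0.1]
grip_width: 0.382
grip_force: 25.2
```

send_rows([
  [1, 0.003, 0.034, 0, 0, 0, 0],
  [1, 0.003, 0.035, 0, 0, 0, 0],
  [1, 0.003, 0.035, 0, 0, 0, 0],
  [1, 0.003, 0.035, 0, 0, 0, 0],
  [1, 0.003, 0.035, 0, 0, 0, 0],
  [1, 0.003, 0.035, 0, 0, 0, 0],
  [1, 0, 0, 0, 0, 0, 0],
  [1, 0, 0, 0, 0, 0, 0],
  [1, 0, 0, 0, 0, 0, 0],
  [1, 0, 0, 0, 0, 0, 0],
])

```text
time_s: 13.25
eef_pos: [518.3, -310.1, 85.0]
ee_rot: [0.0, 0.999, 0.037, 0.0]
force: [0.8, -0.3, -0.3]
grip_width: 0.384
grip_force: 25.2
```

```bash
python3 - <<'E'
from rig import ctrl
from h import *
c=ctrl.capture('wrist');cv2.imwrite('pics/w4.png',c['img'][:,:,::-1])
s=ctrl.sense();print(s['time_s'],pose(s),s['grip_width'],s['grip_force'])
print(togo(s,(517.2,-310.4,5.5),0.072))
E
```

```text
13.3 (array([ 518.23472963, -310.28203664,   84.98991362]), np.float64(0.07343172657530458)) 0.384311818275971 25.225063391419553
(array([-0.001 ,  0.    ,  0.0795]), 0.001)
```

View pics/w4.png

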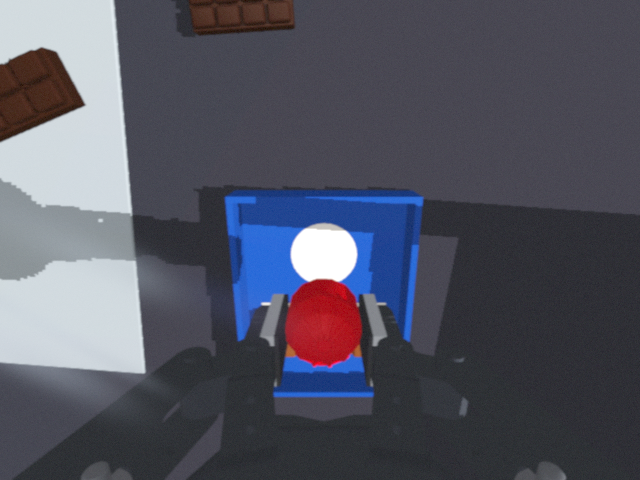

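The red truffle is held over the box at (324,322), with the pad behind it at (324,254) in the same column. Placing it.

send_rows([
  [1, -0.001, 0, 0.03, 0, 0, 0],
  [1, 0, 0, 0.03, 0, 0, 0],
  [1, 0, 0, 0.014, 0, 0, 0],
  [1, 0, 0, 0.005, 0, 0, 0],
  [1, 0, 0, 0, 0, 0, 0],
  [0, 0, 0, 0, 0, 0, 0],
  [0, 0, 0, 0, 0, 0, 0],
  [-0.1, 0, 0, 0, 0, 0, 0],
  [-0.1, 0, 0, -0.04, 0, 0, 0],
  [-0.1, 0, 0, -0.05, 0, 0, 0],
])

```text
time_s: 14.55
eef_pos: [516.7, -310.5, 96.1]
ee_rot: [-0.001, 0.999, 0.036, -0.001]
force: [0.4, 0.1, 0.0]
grip_width: 0.548
grip_force: 0.0
```

send_rows([
  [-0.6, 0.0242, -0.048, -0.005, 0, 0, 0],
  [-0.6, 0.0242, -0.048, -0.005, 0, 0, 0],
  [-0.6, 0.0242, -0.048, -0.005, 0, 0, 0],
  [-0.6, 0.0242, -0.048, -0.005, 0, 0, 0],
  [-0.6, 0, 0, 0, 0, 0, -0.175],
  [-0.6, 0, 0, 0, 0, 0, -0.175],
  [-0.6, 0, 0, 0, 0, 0, -0.175],
  [-0.6, 0, 0, 0, 0, 0, -0.175],
  [-0.6, 0, 0, 0, 0, 0, -0.175],
  [-0.6, 0, 0, 0, 0, 0, -0.175],
])

```text
time_s: 15.8
eef_pos: [599.7, -112.4, 115.8]
ee_rot: [-0.0, 0.845, 0.535, -0.0]
force: [0.8, -0.3, -0.3]
grip_width: 0.799
grip_force: 0.0
```

send_rows([
  [-0.6, 0, 0, 0, 0, 0, -0.175],
  [-0.6, 0, 0, 0, 0, 0, -0.175],
  [-0.6, 0, 0, 0, 0, 0, -0.175],
  [-0.6, 0, 0, 0, 0, 0, -0.175],
  [-0.6, 0, 0, 0, 0, 0, -0.173],
  [-0.6, 0, 0, 0, 0, 0, 0],
  [-0.6, 0, 0, 0, 0, 0, 0],
  [-0.6, 0, 0, 0, 0, 0, 0],
  [-0.6, 0, 0, 0, 0, 0, 0],
  [-0.6, 0, 0, 0, 0, 0, 0],
])

```text
time_s: 17.05
eef_pos: [599.7, -112.4, 115.8]
ee_rot: [-0.0, 0.542, 0.84, 0.0]
force: [-0.2, -0.1, -0.2]
grip_width: 0.798
grip_force: 0.0
```

```bash
python3 - <<'E'
from rig import ctrl
from h import *
c=ctrl.capture('wrist');cv2.imwrite('pics/w5.png',c['img'][:,:,::-1]);pickle.dump(c,open('wD.pkl','wb'))
T=ctrl.capture('top')
s=ctrl.sense();print(s['time_s'],pose(s))
k=blob(T,'red',(473,289),25); print('red placed',*(rect(T,k,15) if k is not None else ['?']))
p=proj(c,(599.3,-111.5,21));print(p)
k=blob(c,'dark',p,110);print(*rect(c,k,21))
print(togo(s,(599,-111.5,4.5),1.9956))
E
```

```text
17.15 (array([ 599.71518908, -112.36456709,  115.7985816 ]), np.float64(1.9955026526194022))
red placed [ 515.6652832  -310.90704346] [31.153478622436523, 34.40391159057617] -0.7060315686972878
[321.96992784 244.6569003 ]
[ 601.46466064 -111.19798279] [29.99753761291504, 78.1421127319336] -1.1468198828317915
(array([ 0.0011, -0.0003,  0.1113]), -0.0)
```

View pics/w5.png

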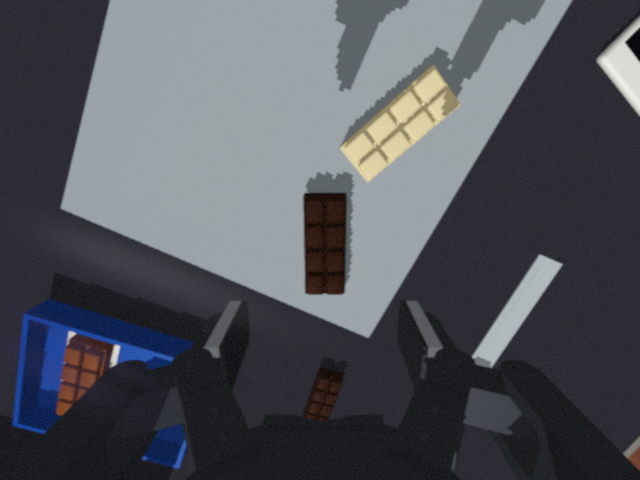

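The large dark bar is squarely between the fingers at (325,243), and the ivory bar at (400,122) is clear of them. Grasping.

send_rows([
  [-0.6, 0.0004, 0.0015, 0.045, 0, 0, 0],
  [-0.6, 0, 0, 0.045, 0, 0, 0],
  [-0.4, 0, 0, 0.0213, 0, 0, 0],
  [1, 0, 0, 0, 0, 0, 0],
  [1, 0, 0, 0, 0, 0, 0],
  [1, 0, 0, 0, 0, 0, 0],
  [1, 0, 0, 0, 0, 0, 0],
  [1, 0, 0, 0, 0, 0, 0],
  [1, 0, 0, -0.05, 0, 0, 0.144],
  [1, 0, 0, -0.06, 0, 0, 0.1446],
], squeeze=30)

```text
time_s: 18.4
eef_pos: [600.3, -111.2, 115.0]
ee_rot: [-0.001, 0.659, 0.752, -0.0]
force: [0.5, 0.3, -0.8]
grip_width: 0.364
grip_force: 33.1
```

send_rows([
  [1, 0.045, 0.003, -0.02, 0, 0, 0],
  [1, 0.046, 0.003, 0, 0, 0, 0],
  [1, 0.046, 0.003, 0, 0, 0, 0],
  [1, 0.046, 0.003, 0, 0, 0, 0],
  [1, 0.046, 0.003, 0, 0, 0, 0],
  [1, 0.046, 0.003, 0, 0, 0, 0],
  [1, 0.046, 0.003, 0, 0, 0, 0],
  [1, 0.045, 0.003, 0, 0, 0, 0],
  [1, 0.02, 0.002, 0, 0, 0, 0],
  [1, 0, 0, 0, 0, 0, 0],
])

```text
time_s: 19.65
eef_pos: [574.0, 275.0, 134.3]
ee_rot: [0.0, 0.657, 0.754, -0.0]
force: [0.3, -0.1, -0.2]
grip_width: 0.37
grip_force: 33.1
```

```bash
python3 - <<'E'
from rig import ctrl
from h import *
c=ctrl.capture('wrist');cv2.imwrite('pics/w6.png',c['img'][:,:,::-1]);pickle.dump(c,open('wK.pkl','wb'))
s=ctrl.sense();print(s['time_s'],pose(s),s['grip_width'],s['grip_force'])
for X in((572.9,303.9,4),(515.8,295.9,4),(458.4,288.4,4)):
    p=proj(c,X);k=blob(c,'white',p,75);print(p,*(rect(c,k,4) if k is not None else '?'))
print(togo(s,(572.9,303.9,5.6),1.707))
E
```

```text
19.7 (array([574.29681657, 273.91959422, 134.30625035]), np.float64(1.707347469762046)) 0.36495114002334583 33.13588857650757
[325.48118317 198.89052903] [573.23504639 311.75299072] [43.37265396118164, 73.5116195678711] -1.4333523472801293
[254.87397755 199.01149119] [464.69680786 293.18322754] [30.706748962402344, 80.67935943603516] -1.438044096429171
[183.91040607 198.48105098] [458.68264771 292.34860229] [42.73952865600586, 80.62533569335938] -1.4351767957191583
(array([0.0299, 0.0027, 0.1287]), 0.0)
```

View pics/w6.png

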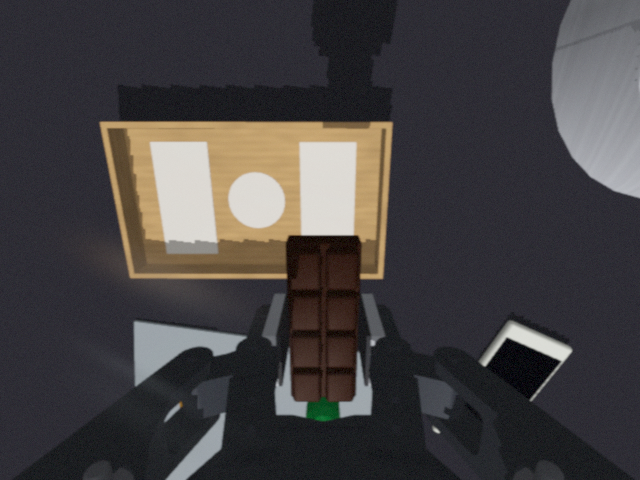

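The kraft pads show at (185,198), (257,200) and (328,190), as predicted to within 2 px. Placing the dark bar on the +x pad.

send_rows([
  [1, 0.03, 0.0033, 0.02, 0, 0, 0],
  [1, 0, 0, 0.045, 0, 0, 0],
  [1, 0, 0, 0.04, 0, 0, 0],
  [1, 0, 0, 0.018, 0, 0, 0],
  [1, 0, 0, 0.0055, 0, 0, 0],
  [1, 0, 0, 0, 0, 0, 0],
  [0, 0, 0, 0, 0, 0, 0],
  [0, 0, 0, 0, 0, 0, 0],
  [0, 0, 0, -0.02, 0, 0, 0],
  [0, 0, 0, -0.06, 0, 0, 0],
])

```text
time_s: 20.95
eef_pos: [572.1, 304.3, 85.6]
ee_rot: [-0.001, 0.657, 0.754, -0.002]
force: [-0.2, -0.3, 1.3]
grip_width: 0.498
grip_force: 0.0
```

send_rows([
  [-0.6, -0.053, -0.001, -0.03, 0, 0, 0],
  [-0.6, -0.053, -0.001, 0, 0, 0, 0],
  [-0.6, -0.053, -0.001, 0, 0, 0, 0],
  [-0.6, -0.053, -0.001, 0, 0, 0, 0],
  [-0.6, -0.053, -0.001, 0, 0, 0, 0],
  [-0.6, -0.055, -0.001, 0, 0, 0, 0.1],
  [-0.6, 0, 0, 0, 0, 0, 0.16],
  [-0.6, 0, 0, 0, 0, 0, 0.16],
  [-0.6, 0, 0, 0, 0, 0, 0.157],
  [-0.6, 0, 0, 0, 0, 0, 0],
])

```text
time_s: 22.2
eef_pos: [611.2, -13.2, 117.4]
ee_rot: [0.001, 0.844, 0.536, 0.001]
force: [-0.7, 0.4, -0.3]
grip_width: 0.798
grip_force: 0.0
```

```bash
python3 - <<'E'
from rig import ctrl
from h import *
c=ctrl.capture('wrist');T=ctrl.capture('top')
s=ctrl.sense();print(s['time_s'],pose(s))
k=blob(T,'dark',(168,228),28);print('dark placed',*rect(T,k,22))
p=proj(c,(610.8,-13.7,21));k=blob(c,'ivory',p,110);C,d,t=rect(c,k,21);print(p,C,d,t)
for x in((610.8,-13.7),C): print(togo(s,(*x,4.5),t))
E
```

```text
22.3 (array([611.12015545, -13.07741529, 116.89938284]), np.float64(1.133521512147101))
dark placed [572.09320068 299.34512329] [30.7185115814209, 79.65157318115234] -1.4608822923508757
[321.51904002 247.10910175] [614.27886963 -12.5227623 ] [30.85598373413086, 77.73262023925781] 1.1268499030817232
(array([-0.0007, -0.    ,  0.1124]), 0.007)
(array([0.0018, 0.0026, 0.1124]), 0.007)
```

send_rows([
  [-0.6, 0.0006, 0.0013, 0.045, 0, 0, 0.006],
  [-0.6, 0, 0, 0.045, 0, 0, 0],
  [-0.4, 0, 0, 0.0224, 0, 0, 0],
  [1, 0, 0, 0, 0, 0, 0],
  [1, 0, 0, 0, 0, 0, 0],
  [1, 0, 0, 0, 0, 0, 0],
  [1, 0, 0, 0, 0, 0, 0],
  [1, 0, 0, 0, 0, 0, 0],
  [1, 0, 0, -0.05, 0, 0, 0],
  [1, 0, 0, -0.06, 0, 0, -0.1],
])

```text
time_s: 23.55
eef_pos: [611.7, -13.0, 114.2]
ee_rot: [-0.001, 0.818, 0.576, -0.001]
force: [0.9, 0.0, -0.8]
grip_width: 0.368
grip_force: 32.7
```

send_rows([
  [1, 0, 0, -0.02, 0, 0, -0.16],
  [1, 0, 0, 0, 0, 0, -0.16],
  [1, 0, 0, 0, 0, 0, -0.16],
  [1, 0.048, -0.018, 0, 0, 0, 0],
  [1, 0.048, -0.018, 0, 0, 0, 0],
  [1, 0.048, -0.018, 0, 0, 0, 0],
  [1, 0.048, -0.018, 0, 0, 0, 0],
  [1, 0.048, -0.018, 0, 0, 0, 0],
  [1, 0.048, -0.02, 0, 0, 0, 0],
  [1, 0, 0, 0, 0, 0, 0],
])

```text
time_s: 24.8
eef_pos: [463.3, 260.1, 133.8]
ee_rot: [-0.0, 0.657, 0.754, 0.0]
force: [0.7, -0.3, -0.6]
grip_width: 0.365
grip_force: 32.8
```

```bash
python3 - <<'E'
from rig import ctrl
from h import *
c=ctrl.capture('wrist');cv2.imwrite('pics/w7.png',c['img'][:,:,::-1])
s=ctrl.sense();print(s['time_s'],pose(s),s['grip_width'],s['grip_force'])
print(togo(s,(459,288.6,5.6),1.707))
print([proj(c,X).round() for X in((573.5,304,4),(516.6,296,4),(459,288.6,4))])
E
```

```text
24.85 (array([464.39922837, 258.65916706, 133.76881146]), np.float64(1.7068500715881276)) 0.36630351645413434 32.77419090270996
(array([ 0.0304, -0.0013,  0.1282]), -0.0)
[array([463., 200.]), array([393., 200.]), array([322., 199.])]
```

View pics/w7.png

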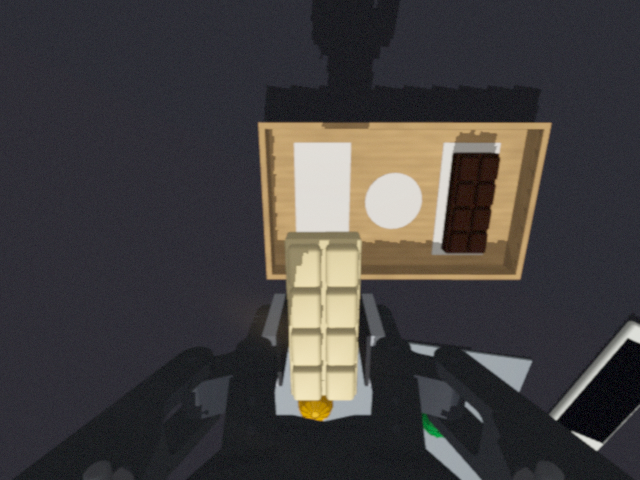

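The ivory bar is lined up with the left kraft pad (column 322). The dark bar is at (470,203) on its pad (440–500 × 142–255), and I'll put numbers on its offset before going on.

```bash
python3 - <<'E'
from rig import ctrl
from h import *
c=ctrl.capture('wrist');h=cv2.cvtColor(c['img'],cv2.COLOR_RGB2HSV)
# dark bar on bright pad/cardboard: outline inside the box
m=np.zeros(h.shape[:2],np.uint8);m[135:262,430:512]=cv2.inRange(h,(0,0,0),(180,255,85))[135:262,430:512]
k=max(cv2.findContours(cv2.morphologyEx(m,cv2.MORPH_OPEN,np.ones((5,5))),0,cv2.CHAIN_APPROX_NONE)[0],key=cv2.contourArea)[:,0]
print(cv2.boundingRect(k))
for z in(22,13):print(*rect(c,k,z))
# predicted outline if bar exactly on pad centre
R=np.array([[np.cos(.136),-np.sin(.136)],[np.sin(.136),np.cos(.136)]])
for ctr in((573.5,304),(572.5,300)):
  for z in(4,22):print(ctr,z,[proj(c,(*(np.array(ctr)+R@v),z)).round().tolist() for v in((-16,-40),(16,-40),(16,40),(-16,40))])
E
```

```text
(441, 150, 57, 101)
[571.15563965 303.11114502] [34.83981704711914, 77.11726379394531] -1.4353014566253095
[575.2989502  301.87307739] [36.07501220703125, 79.85140228271484] -1.4353017978428242
(573.5, 304) 4 [[437.0, 244.0], [475.0, 244.0], [490.0, 146.0], [448.0, 146.0]]
(573.5, 304) 22 [[445.0, 251.0], [485.0, 251.0], [501.0, 147.0], [457.0, 147.0]]
(572.5, 300) 4 [[435.0, 248.0], [473.0, 248.0], [487.0, 151.0], [446.0, 151.0]]
(572.5, 300) 22 [[442.0, 256.0], [482.0, 256.0], [498.0, 153.0], [454.0, 153.0]]
```

The dark bar is within about 2 mm of its pad centre. Placing the ivory bar.

send_rows([
  [1, 0.0304, -0.0013, 0.02, 0, 0, 0],
  [1, 0, 0, 0.045, 0, 0, 0],
  [1, 0, 0, 0.04, 0, 0, 0],
  [1, 0, 0, 0.018, 0, 0, 0],
  [1, 0, 0, 0.005, 0, 0, 0],
  [1, 0, 0, 0, 0, 0, 0],
  [0, 0, 0, 0, 0, 0, 0],
  [0, 0, 0, 0, 0, 0, 0],
  [0, 0, 0, -0.02, 0, 0, 0],
  [0, 0, 0, -0.06, 0, 0, 0],
])

```text
time_s: 26.15
eef_pos: [458.4, 287.0, 84.5]
ee_rot: [-0.001, 0.659, 0.753, -0.002]
force: [0.7, 1.2, 1.5]
grip_width: 0.5
grip_force: 0.0
```

send_rows([
  [-0.6, -0.048, -0.0014, -0.015, 0, 0, 0],
  [-0.6, -0.048, -0.0014, 0, 0, 0, 0],
  [-0.6, -0.048, -0.0014, 0, 0, 0, 0],
  [-0.6, -0.0487, -0.0014, 0, 0, 0, 0],
  [-0.6, 0, 0, 0, 0, 0, 0.175],
  [-0.6, 0, 0, 0, 0, 0, 0.175],
  [-0.6, 0, 0, 0, 0, 0, 0.175],
  [-0.6, 0, 0, 0, 0, 0, 0.175],
  [-0.6, 0, 0, 0, 0, 0, 0.175],
  [-0.6, 0, 0, 0, 0, 0, 0.175],
])

```text
time_s: 27.4
eef_pos: [479.9, 95.8, 100.8]
ee_rot: [0.0, 0.948, 0.319, 0.0]
force: [0.2, -0.3, 0.1]
grip_width: 0.806
grip_force: 0.0
```

send_rows([
  [-0.6, 0, 0, 0, 0, 0, 0.175],
  [-0.6, 0, 0, 0, 0, 0, 0.175],
  [-0.6, 0, 0, 0, 0, 0, 0.171],
  [-0.6, 0, 0, 0, 0, 0, 0],
  [-0.6, 0, 0, 0, 0, 0, 0],
  [-0.6, 0, 0, 0, 0, 0, 0],
  [-0.6, 0, 0, 0, 0, 0, 0],
  [-0.6, 0, 0, 0, 0, 0, 0],
  [-0.6, 0, 0, 0, 0, 0, 0],
  [-0.6, 0, 0, 0, 0, 0, 0],
])

```text
time_s: 28.65
eef_pos: [479.8, 96.0, 100.6]
ee_rot: [-0.0, 0.998, 0.067, -0.0]
force: [-1.2, 0.4, 0.7]
grip_width: 0.798
grip_force: 0.0
```

```bash
python3 - <<'E'
from rig import ctrl
from h import *
c=ctrl.capture('wrist');T=ctrl.capture('top')
s=ctrl.sense();print(s['time_s'],pose(s))
k=blob(T,'ivory',(169,286),28);print('ivory placed',*(rect(T,k,22) if k is not None else '?'))
p=proj(c,(479.3,96.6,15));k=blob(c,'gold',p,70);C,d,t=rect(c,k,15);print(p,C,d)
print(togo(s,(479.3,96.6,4.8),.136))
E
```

```text
28.75 (array([479.79653171,  95.92691032, 100.61646486]), np.float64(0.13328228808493406))
ivory placed [461.13461304 283.83416748] [94.57848358154297, 108.70811462402344] -1.4210370748065193
[321.77877473 252.28582295] [476.92868042  94.19000244] [30.29164695739746, 32.3622932434082]
(array([-0.0004, -0.0007,  0.0958]), -0.003)
```

send_rows([
  [-0.6, -0.001, 0, 0.045, 0, 0, -0.003],
  [-0.6, 0, 0, 0.04, 0, 0, 0],
  [-0.4, 0, 0, 0.0108, 0, 0, 0],
  [1, 0, 0, 0, 0, 0, 0],
  [1, 0, 0, 0, 0, 0, 0],
  [1, 0, 0, 0, 0, 0, 0],
  [1, 0, 0, 0, 0, 0, 0],
  [1, 0, 0, 0, 0, 0, 0],
  [1, 0, 0, -0.05, 0, 0, 0],
  [1, 0, 0, -0.05, 0, 0, 0],
], squeeze=25)

```text
time_s: 30.0
eef_pos: [478.6, 95.8, 106.4]
ee_rot: [-0.0, 0.998, 0.068, -0.0]
force: [1.0, -0.6, 0.0]
grip_width: 0.383
grip_force: 25.3
```

send_rows([
  [1, 0.01, -0.032, 0, 0, 0, 0],
  [1, 0.01, -0.032, 0, 0, 0, 0],
  [1, 0.011, -0.032, 0, 0, 0, 0],
  [1, 0.011, -0.032, 0, 0, 0, 0],
  [1, 0.011, -0.032, 0, 0, 0, 0],
  [1, 0.011, -0.033, 0, 0, 0, 0],
  [1, 0, 0, 0, 0, 0, 0],
  [1, 0, 0, 0, 0, 0, 0],
  [1, 0, 0, 0, 0, 0, 0],
  [1, 0, 0, 0, 0, 0, 0],
])

```text
time_s: 31.25
eef_pos: [516.1, 295.1, 105.0]
ee_rot: [0.0, 0.998, 0.068, 0.0]
force: [-0.2, -0.2, 0.1]
grip_width: 0.384
grip_force: 25.3
```

```bash
python3 - <<'E'
from rig import ctrl
from h import *
c=ctrl.capture('wrist');cv2.imwrite('pics/w8.png',c['img'][:,:,::-1])
s=ctrl.sense();print(s['time_s'],pose(s),s['grip_width'],s['grip_force'])
print(togo(s,(516.4,296,5.8),0.136), proj(c,(516.4,296,4)))
E
```

```text
31.3 (array([516.0926216 , 295.21430493, 104.95699913]), np.float64(0.13554237617759077)) 0.37829312103562857 25.266384640708566
(array([ 0.0004, -0.0007,  0.0992]), -0.0) [321.69316979 244.47068403]
```

View pics/w8.png

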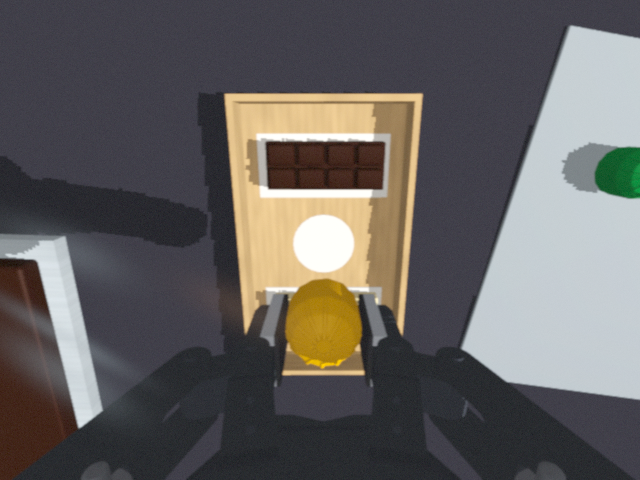

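The gold truffle is held at (323,323), with its pad at (323,243) close to the predicted position. The dark bar at (326,165) is centred on its pad. Placing the truffle.

send_rows([
  [1, 0.0004, -0.0004, 0.045, 0, 0, 0],
  [1, 0, 0, 0.035, 0, 0, 0],
  [1, 0, 0, 0.014, 0, 0, 0],
  [1, 0, 0, 0.005, 0, 0, 0],
  [1, 0, 0, 0, 0, 0, 0],
  [0, 0, 0, 0, 0, 0, 0],
  [0, 0, 0, 0, 0, 0, 0],
  [-0.1, 0, 0, 0, 0, 0, 0],
  [-0.1, 0, 0, -0.03, 0, 0, 0],
  [-0.1, 0, 0, -0.06, 0, 0, 0],
])

```text
time_s: 32.55
eef_pos: [515.2, 295.6, 95.0]
ee_rot: [0.001, 0.998, 0.068, -0.002]
force: [0.2, 0.2, -0.0]
grip_width: 0.548
grip_force: 0.0
```

send_rows([
  [-0.1, -0.02, 0, -0.05, 0, 0, 0],
  [-0.1, -0.04, 0, -0.04, 0, 0, 0],
  [-0.1, -0.05, 0.02, -0.02, 0, 0, 0],
  [-0.1, -0.02, 0.05, 0, 0, 0, 0],
  [-0.1, 0, 0.05, 0, 0, 0, 0],
  [-0.1, 0, 0.03, 0, 0, 0, 0],
  [-0.1, 0, 0, 0, 0, 0, 0],
  [-0.1, 0, 0, 0, 0, 0, 0],
  [-0.1, 0, 0, 0, 0, 0, 0],
  [-0.1, 0, 0, 0, 0, 0, 0],
])

```text
time_s: 33.8
eef_pos: [407.8, 130.5, 205.8]
ee_rot: [-0.0, 0.998, 0.069, -0.0]
force: [-1.0, -0.2, 0.6]
grip_width: 0.545
grip_force: 0.0
```

```bash
python3 - <<'E'
from rig import ctrl
from h import *
c=ctrl.capture('wrist');T=ctrl.capture('top');print(ctrl.sense()['time_s'],pose(ctrl.sense()))
a=cv2.resize(T['img'][190:350,120:320],None,fx=2,fy=2);b=cv2.resize(T['img'][190:350,420:520],None,fx=2,fy=2)
w=c['img'];o=np.zeros((320+0,600,3),np.uint8);o[:,:400]=a;o[:,400:]=b
cv2.imwrite('pics/f1.png',o[:,:,::-1]);cv2.imwrite('pics/f2.png',w[:,:,::-1])
E
```

```text
33.9 (array([407.83433861, 130.24431894, 205.77674891]), np.float64(0.13694121697082626))
```

View pics/f1.png

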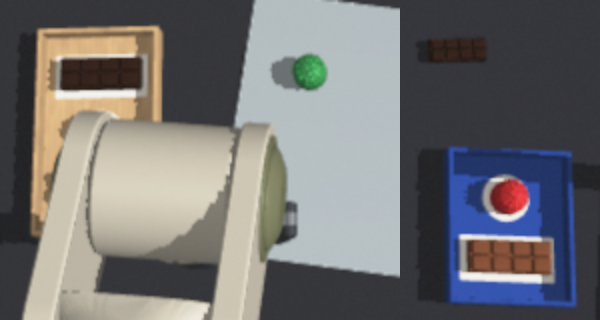

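View pics/f2.png

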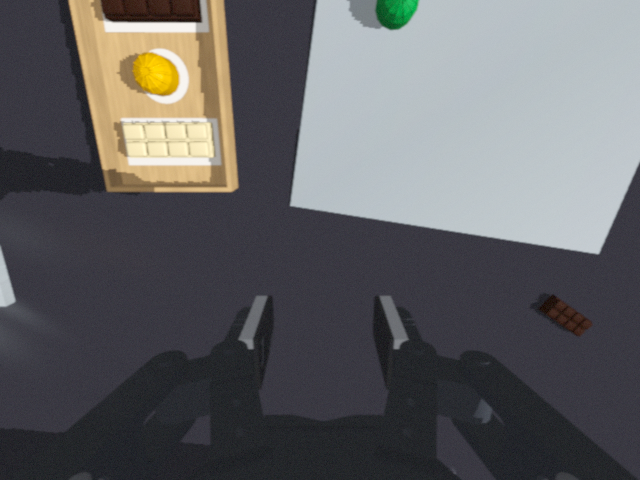

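The top crop shows milk and red on their pads in the blue box, and dark on its pad. The wrist view shows gold at (157,74) and ivory at (169,140) on their pads, with green still on the mat. I'll check gold and ivory numerically and then hand in.

```bash
python3 - <<'E'
from rig import ctrl
from h import *
c=ctrl.capture('wrist')
g=rect(c,blob(c,'gold',(157,74),30),15);i=rect(c,blob(c,'ivory',(169,141),48),20)
print('gold',g,'ivory',i)
if np.hypot(*(g[0]-[516.2,296]))<7 and np.hypot(*(i[0]-[459,288.6]))<7: print(ctrl.finish_job())
E
```

```text
gold (array([517.36602783, 297.13885498]), [32.64230728149414, 39.918113708496094], np.float64(1.551884953578135)) ivory (array([459.41448975, 284.03045654]), [85.84029388427734, 96.81867218017578], np.float64(-1.4342798180968845))
the job is handed in; nothing more can be done
None
```

I handed the job in at about 34 s of the 112 s limit, with all five pieces released on their pads; gold, red, dark and milk measured within about 3 mm of centre, while ivory was only confirmed by eye because its mask caught the cardboard, and the green truffle, knife and phone were never touched.

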